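# Index the punch carriage one hole towards the vise

### The arm

A 6-joint arm with a two-finger parallel gripper is mounted at the origin on the work surface. World frame = base frame: x ahead of the robot, y to its left, z up, the work surface at z = 0. Lengths are in m, angles in degrees, forces in N, time in s.
With the tool pointing down it reaches from about 0.425 to 0.95 m from the base axis. Payload 3.5 kg.
Tool frame: the origin (TCP) lies between the finger pads; the fingertips stand tips_ahead ahead of it and the grasp point (between the pads) lies 5 mm behind it (tips_ahead is the distance from the TCP to the fingertips, in m); z points along the fingers, y is the line along which they close (so a half turn about z gives the same grasp; the last joint's range is limited). The gripper opens to 85 mm and grips with 20 to 120 N. Pads are 22 mm wide; open, the fingers measure 114 mm over their backs; the gripper's body (76 mm by 85 mm) begins 54 mm behind the grasp point. The pads swing forward as they close: fully open they stand 13 mm farther back than shut.
Start: joints at [-81.188, 16.404, 90.338, -0, 73.258, -8.594], TCP at [0.202, -0.644, 0.245] pointing down, gripper open.
Joint ranges: [-158.93, 158.93], [-51.34, 127.21], [12.03, 142.37], [-87.48, 267.48], [13.55, 161.25], [-162.69, 162.69]. Speed limits (degrees/s): [159.86, 159.86, 180, 180, 180, 180].

### API

Orientations are given as [roll, pitch, yaw] about the fixed x, y, z axes, in that order (R = Rz(yaw) Ry(pitch) Rx(roll)).
In Python, from plant import movep, movel, move_j, command_gripper, wait, inverse_kinematics, state, get_image, PlanningError, finish_job, tips_ahead gives the robot as it stands. Calls block until the motion is done:
- movep(position, orientation): joint-space move of the TCP to a pose.
- movel(position, feed=0.15, rot=None): straight line of the TCP; rot=None keeps the orientation; feed is the mean speed in m/s.
- move_j(angles): joint-space move.
- command_gripper(opening, grasp_force=None): opening from 0.0 (shut) to 1.0 (fully open); grasp_force is the grip in N (None keeps the last); returns when the fingers have stopped.
- wait(seconds).
- inverse_kinematics(position, orientation): joint angles nearest the present ones, or None.
- state(): the state.
- get_image(name): name is "side" or "top" or "wrist"; returns a dict with "frame" (420x560x3 uint8, red, green, blue), "fov_y" (degrees; the focal length in pixels is half the picture's height over the tangent of half this angle, whatever the lens; pixels are square), "cx", "cy" (the principal point, pixels), "R" (3x3) and "t" (3): a world point X has camera coordinates R X + t; the wrist camera has in their place "T_tool_cam" (4x4, takes a point from camera to tool coordinates, whose origin is the TCP and whose axes are the flange's). Camera axes: x right, y down, z forward; pixel columns grow to the right and rows downward; lengths in m; the calibration is good to about 2 mm. The wrist camera is an equidistant fisheye: a pixel r from the principal point sees the ray r / f radians off the axis. A picture is of the moment at which its call begins: read the wrist's pose just before it. There is no depth.
A pose or a line that the arm cannot do raises PlanningError and nothing moves.
- finish_job(): hands the job in; it is judged then, once.
The state is a dict: "t": time; "qpos": joint angles; "qvel": joint speeds; "tau": joint torques, N m; "eef_pos": TCP position; "tool_rot": TCP orientation; "wrist_force": force on the tool from outside, world axes, zero at the start; "moment": the same for the moment, N m; "width": opening from 0.0 (shut) to 1.0 (fully open); "grasp_force": force on a finger pad.
Only numpy, scipy, OpenCV 4.12 (cv2) and the standard library are available. Lean on these libraries where they do the work, as an engineer would, in place of code of your own. Each camera call takes 0.05 s, during which the arm holds its last target. There are 200 camera calls.

### The job

Stand the punch with the big ball head upright and fully down in the bore of the carriage, foot first, and let go of it. Then pull up the carriage's spring-loaded locking knob, slide the carriage along its bar to the very next hole towards the bench vise, and let the pin drop fully home there. Finish while still gripping the knob firmly with the pin home (do not let go at the end), and leave the other punches, rings and tools where they are.

Things in the scene. Friction and masses are not known exactly. Their poses are not given: they have to be found in the camera images.
- dome_punch: Steel doming punch with the largest head: straight 14 mm round shank with a slightly tapered foot, topped by a 26 mm ball; 90 mm tall (shank 0 to 68 mm, ball centre at 77 mm), about 150 g. Origin: centre of the foot's underside; z runs up to the ball. It starts upright in one of the stand's three holes, foot 10 mm above the bench, and lifts straight out.
- mid_punch: Bystander: steel punch with the same 14 mm shank and a small ball head of 18 mm, 79 mm tall, in another hole of the stand. Origin at its foot.
- plain_punch: Bystander: plain steel punch, 14 mm shank without a head, 72 mm tall, in another hole of the stand. Origin at its foot.
- stand: Fixed wooden punch stand, 50 (x) x 160 (y) x 30 mm high, three holes 20 mm deep in a row along its y axis at -55, 0 and +55 mm. Which punch is in which hole varies. Origin: centre of its underside.
- guide: Fixed aluminium guide bar on the bench, 36 mm wide (x) and 330 mm long (y), its top 30 mm above the bench, with a row of holes 40 mm apart along its top. The carriage slides along its y axis. Origin: centre of its underside; z up. The vise is at one end and the round steel block at the other, either way round.
- carriage (a joint): Position of the carriage along the guide's +y, in m. 0: the hole it starts locked in; the next holes are at +0.040 and -0.040, further ones at 0.080 either way; stops at +-0.085. It slides with about 1.5 N of friction once the pin is clear, and cannot move (but for about 1.5 mm of play) while the pin is in a hole.
- carriage_top (a point): Middle of the flat top of the carriage, a dark steel saddle over the bar, 60 mm wide (x) and 128 mm long (y), top 42 mm above the bench. It carries the locking knob 38 mm along its -y and a square steel bore block 38 mm along its +y. Axes as the guide's.
- plunger (a joint): Lift of the locking pin, in m: 0 = fully home in a hole, grows upward; upper stop at 0.016. The 10 mm pin with a round nose is clear of the hole above 0.010 and rests at about 0.010 when it rides on the bar between holes. A spring pushes it down with about 4 N at 0 and 10 N at the upper stop; it drops home by itself when over a hole.
- knob: Knurled dark round knob of the locking pin, vertical cylinder 24 mm diameter and 32 mm tall; origin: centre of its underside, 54 mm above the bench when the pin is home (12 mm above the carriage's flat top). It rises with the pin and travels with the carriage.
- knob_grip (a point): Centre of the knob, half way up its height (70 mm above the bench when the pin is home). It lies 76 mm from the bore's axis along the guide's -y. The bore block's side is 53 mm from the knob's axis, so there is most room when the fingers close across the bar (along the guide's x).
- bore_mouth (a point): Centre of the mouth of the bore for the punch, in the top of the square bore block (46 x 46 mm, top 66 mm above the bench). The bore is upright, 16.5 mm wide with a small chamfer, 30 mm deep: a seated punch's foot is 30 mm below this point. Axes as the guide's.
- vise: Fixed small dark steel bench vise with two jaws, about 90 x 90 mm at its foot and 102 mm high. It is bolted down beyond one end of the guide bar, about 240 mm from the bar's middle along its y axis. Origin: centre of its foot. Its y in the guide's frame tells the way to slide: + or -.
- round_block: Fixed round steel bench block, 76 mm diameter, on a square wooden base, 52 mm high in all, beyond the other end of the bar. Origin: centre of its underside.
- ring_a: Bystander: loose brass ring 26 mm across and 8 mm high, lying between the stand and the bar.
- ring_b: Bystander: loose steel ring 24 mm across and 6 mm high, lying between the stand and the bar.
- hammer: Bystander: wooden-handled hammer, 250 mm long, lying to the robot's right.
- file: Bystander: slim hand tool with a wooden handle, 190 mm long, lying to the robot's left.
- tin: Bystander: aluminium cup, 64 mm wide and 50 mm high, to the robot's right.

How it is judged (in metres and radians):
On the way, in this order (a step that is already met when the one before it is completed fails the run):
1. the ball-headed punch stands fully down in the carriage's bore, let go, the carriage still locked in its first hole (horizontal distance between dome_punch and bore_mouth below 0.005 m and z of dome_punch in the frame of bore_mouth below -0.026 m and angle between dome_punch's own z axis and vertical below 0.16 rad and contact force between the fingers and dome_punch below 0.3 N and value of joint carriage between -0.006 and 0.006 m and value of joint plunger below 0.002 m), for 0.2 s.
2. the locking knob is gripped and pulled clear of its hole (value of joint plunger above 0.009 m and contact force between the fingers and knob above 3 N), for 0.05 s.
3. the carriage is at the next hole towards the vise with the pin fully home (((y of vise in the frame of guide above 0 m and value of joint carriage between 0.0365 and 0.0435 m) or (y of vise in the frame of guide below 0 m and value of joint carriage between -0.0435 and -0.0365 m)) and value of joint plunger below 0.002 m), for 0.2 s.
At the end, for the whole second after the job is handed in: Ball-headed punch stands in the bore (5 mm of its axis, foot 26 mm or more below the mouth, within 0.16 rad of upright), let go; carriage still, within 3.5 mm of the next hole (40 mm) towards the vise; pin within 2 mm of home; fingers still hold the knob with over 3 N (all of step 3 and horizontal distance between dome_punch and bore_mouth below 0.005 m and z of dome_punch in the frame of bore_mouth below -0.026 m and angle between dome_punch's own z axis and vertical below 0.16 rad and contact force between the fingers and dome_punch below 0.3 N and contact force between the fingers and knob above 3 N and velocity of joint carriage between -0.01 and 0.01 m/s); the arm keeps its last pose, push and grip.
It fails at once if a bystander (other punch, ring, hammer, file or cup) is disturbed (distance of any of mid_punch, plain_punch from where it was at the start of the episode above 0.015 m or distance of any of ring_a, ring_b from where it was at the start of the episode above 0.02 m or distance of any of hammer, file, tin from where it was at the start of the episode above 0.03 m).
It also fails if it takes over 54 s, if anything falls off the work surface, if the arm or the gripper's body presses on something with over 40 N, if the wrist force passes 120 N, or if a joint passes its speed limit or range.

## Working session

There is one attempt and no reset: what is moved stays moved. The work goes in short steps, each a Python script; the robot and the scene stay as the last script left them, time stands still between calls to the robot, and variables do not carry over. Pictures are saved under pics/ and viewed, at most 10 in all, crops included, and the job is handed in when it is done.

```bash
mkdir -p pics; cat > h.py <<'E'
import numpy as np, cv2
from plant import *
def f_of(d): return d["frame"].shape[0]/2/np.tan(np.radians(d["fov_y"])/2)
def ray(d,u,v):
    R=np.array(d["R"]);t=np.array(d["t"]);f=f_of(d)
    return -R.T@t, R.T@np.array([(u-d["cx"])/f,(v-d["cy"])/f,1])
def atz(d,u,v,z):
    c,r=ray(d,u,v); return c+r*(z-c[2])/r[2]
def save(d,n,s=1,crop=None):
    im=d["frame"][:,:,::-1]
    if crop: im=im[crop[1]:crop[3],crop[0]:crop[2]]
    cv2.imwrite(n,cv2.resize(im,None,fx=s,fy=s,interpolation=cv2.INTER_CUBIC))
E
python3 - <<'E'
from h import *
import pickle
D={n:get_image(n) for n in("top","side")}
pickle.dump(D,open("d.pkl","wb"))
for n,d in D.items():
    save(d,f"pics/{n}0.png",1.42); print(n,d["fov_y"],d["cx"],d["cy"],ray(d,280,210))
print(tips_ahead,state()["t"])
E
```

```text
top 55.87066667292559 283.82899207326506 210.54833202007376 (array([ 0.28705869, -0.01821109,  1.38172051]), array([ 0.20020771,  0.02423   , -0.97950251]))
side 46.69127485414742 280.0189321782865 216.9544250665683 (array([0.15241853, 0.70547196, 1.11867261]), array([ 0.32014061, -0.54184318, -0.77725173]))
0.014 0.1
```

View pics/top0.png

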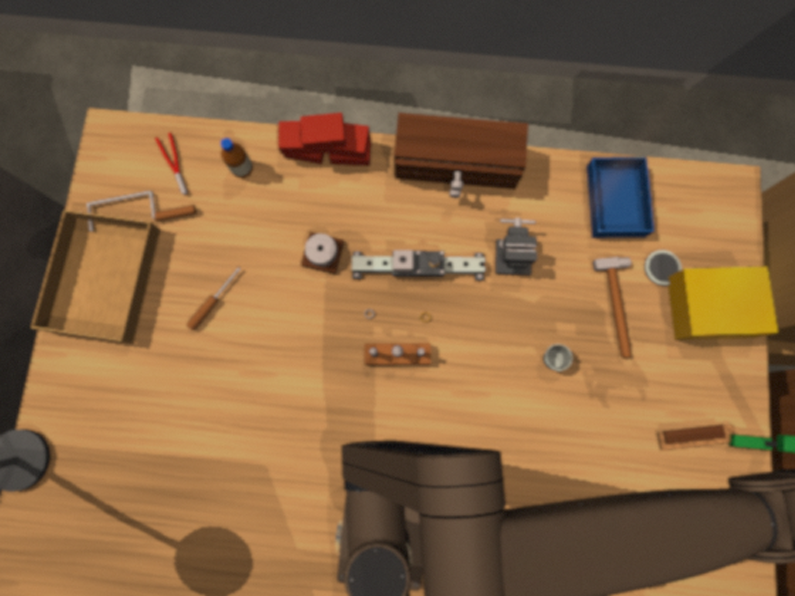

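View pics/side0.png

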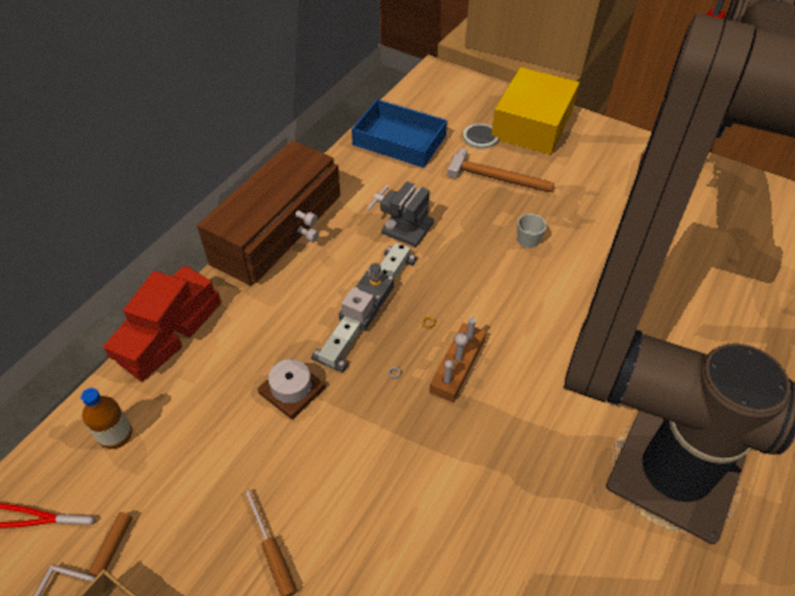

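The vise lies on the knob side of the carriage (world −y), and the middle punch looks like it has the biggest ball. I'll zoom in on both views.

```bash
python3 - <<'E'
import pickle
from h import *
D=pickle.load(open("d.pkl","rb"))
save(D["top"],"pics/top1.png",6.5,(235,165,355,257))
save(D["side"],"pics/side1.png",4.4,(215,160,355,290))
E
```

```text
(no output)
```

View pics/top1.png

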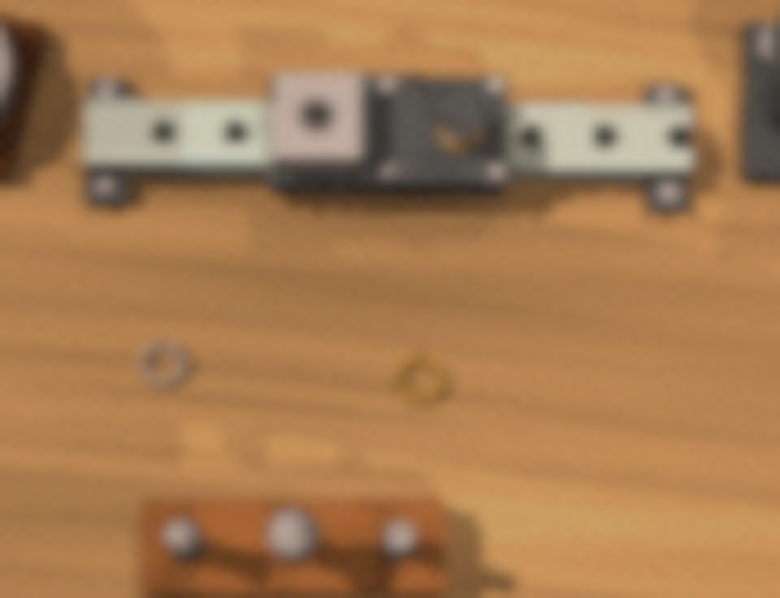

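View pics/side1.png

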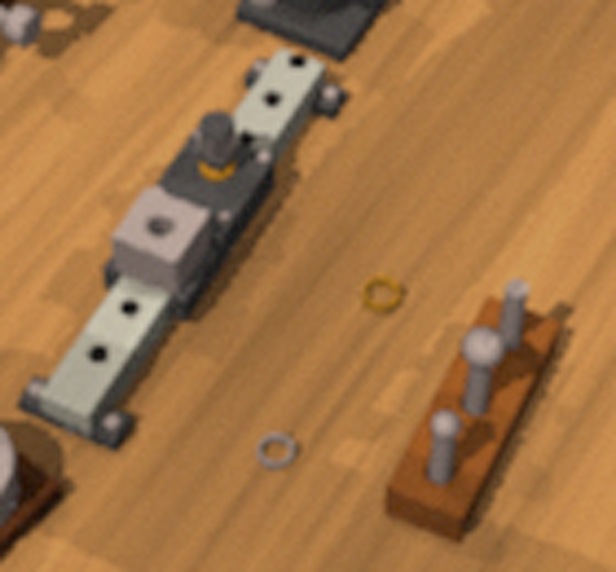

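The dome punch is the middle one: ball at (291,534) in the top crop and (483,348) in the side crop. The bore is at (317,116) and (160,226), and the knob top at (217,123) in the side crop. Next I'll triangulate and move above the bore for a wrist view.

```bash
python3 - <<'E'
import pickle
from h import *
D=pickle.load(open("d.pkl","rb"))
T=lambda u,v:((u+.5)/6.5-.5+235,(v+.5)/6.5-.5+165)
S=lambda u,v:((u+.5)/4.4-.5+215,(v+.5)/4.4-.5+160)
P=lambda n,a,z:print(n,atz(D[n],*(T if n=="top" else S)(*a),z).round(4))
print("ball");P("top",(291,534),.087);P("side",(483,348),.087)
print("bore");P("top",(317,116),.066);P("side",(160,226),.066)
print("knob");P("side",(217,123),.086)
print("holes")
for a in[(163,131),(236,132),(604,136)]:P("top",a,.03)
for a in[(97,354),(130,308),(272,98),(298,62)]:P("side",a,.03)
print("neigh");P("top",(181,535),.08);P("top",(400,535),.08);P("side",(446,423),.08);P("side",(516,289),.082)
print("rings");P("side",(383,295),.004);P("side",(278,450),.004)
s=state();print(s["tool_rot"],s["eef_pos"])
for y in(0,90,-90,180):
  for p in((.58,.05,.25),(.72,.05,.25)):print(y,inverse_kinematics(list(p),[180,0,y]))
w=get_image("wrist");print({k:w[k] for k in w if k!="frame"})
E
```

```text
ball
top [0.4292 0.0043 0.087 ]
side [0.4289 0.0073 0.087 ]
bore
top [0.6535 0.0121 0.066 ]
side [0.6526 0.0172 0.066 ]
knob
side [ 0.659  -0.0602  0.086 ]
holes
top [0.6472 0.0954 0.03  ]
top [0.6504 0.0559 0.03  ]
top [ 0.667  -0.1434  0.03  ]
side [0.6465 0.0998 0.03  ]
side [0.649  0.0593 0.03  ]
side [ 0.6668 -0.141   0.03  ]
side [ 0.6691 -0.1793  0.03  ]
neigh
top [0.4243 0.0598 0.08  ]
top [ 0.4346 -0.0506  0.08  ]
side [0.4237 0.0613 0.08  ]
side [ 0.434  -0.0456  0.082 ]
rings
side [ 0.5267 -0.0519  0.004 ]
side [0.5222 0.0864 0.004 ]
[-1.79877276e+02 -1.82849835e-02  1.74040700e+01] [ 0.20185857 -0.64352494  0.24405654]
0 [-5.05395294e+00  4.56512820e+00  1.03444518e+02 -2.54444375e-14
  7.19903540e+01  8.49460471e+01]
0 [-4.06390430e+00  2.20404194e+01  8.27037834e+01 -2.54444375e-14
  7.52557972e+01  8.59360957e+01]
90 [-5.05395294e+00  4.56512820e+00  1.03444518e+02 -2.54444375e-14
  7.19903540e+01 -5.05395294e+00]
90 [-4.0639043  22.04041942 82.70378343  0.         75.25579716 -4.0639043 ]
-90 None
-90 None
180 [ -5.05395294   4.5651282  103.44451781   0.          71.99035399
 -95.05395294]
180 [ -4.0639043   22.04041942  82.70378343   0.          75.25579716
 -94.0639043 ]
{'fov_y': 65.70646984690485, 'cx': 275.12791132112955, 'cy': 210.39865479486002, 'T_tool_cam': array([[ 8.33037432e-05, -9.48491121e-01, -3.16803703e-01,
         8.07376614e-02],
       [ 9.99999530e-01, -2.26913931e-04,  9.42317119e-04,
         2.65590389e-04],
       [-9.65666594e-04, -3.16803633e-01,  9.48490657e-01,
        -1.30006209e-01],
       [ 0.00000000e+00,  0.00000000e+00,  0.00000000e+00,
         1.00000000e+00]])}
```

```bash
cat >> h.py <<'E'
from scipy.spatial.transform import Rotation as Ro
YAW=94.9; ORI=[180,0,YAW]
GX=np.array([np.cos(np.radians(4.9)),np.sin(np.radians(4.9)),0]); GY=np.array([-GX[1],GX[0],0])
def wshot():
    s=state(); w=get_image("wrist")
    w["pose"]=(np.array(s["eef_pos"]),Ro.from_euler("xyz",s["tool_rot"],degrees=True).as_matrix()); return w
def watz(w,u,v,z):
    f=f_of(w);a=np.array([u-w["cx"],v-w["cy"]]);r=np.linalg.norm(a);th=r/f
    d=np.r_[a/max(r,1e-9)*np.sin(th),np.cos(th)]
    T=w["T_tool_cam"];p,R=w["pose"];c=p+R@T[:3,3];d=R@(T[:3,:3]@d)
    return c+d*(z-c[2])/d[2]
def wproj(w,X):
    p,R=w["pose"];T=w["T_tool_cam"];c=T[:3,:3].T@(R.T@(np.array(X)-p)-T[:3,3])
    r=np.hypot(c[0],c[1]);th=np.arctan2(r,c[2]);return np.array([w["cx"],w["cy"]])+c[:2]/r*th*f_of(w)
E
python3 - <<'E'
from h import *
import pickle
movep([.655,.01,.19],ORI); w1=wshot()
for z in(.06,.05,.045):print(z,inverse_kinematics([.429,.0055,z],ORI) is not None)
movep([.435,.0055,.19],ORI); w2=wshot()
pickle.dump((w1,w2),open("w.pkl","wb"))
save(w1,"pics/w1.png",1.42);save(w2,"pics/w2.png",1.42)
print(wproj(w1,[.653,.0147,.066]),wproj(w2,[.429,.0055,.087]),state()["t"],state()["eef_pos"])
E
```

```text
0.06 True
0.05 True
0.045 True
[273.87374903 198.8384127 ] [266.18449121 212.38342972] 3.9417 [0.43654378 0.00507656 0.19100481]
```

View pics/w1.png

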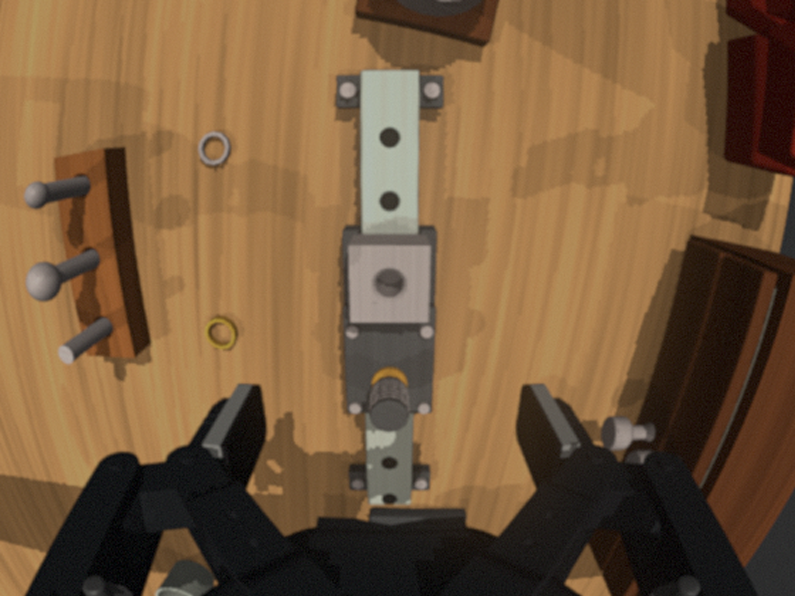

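View pics/w2.png

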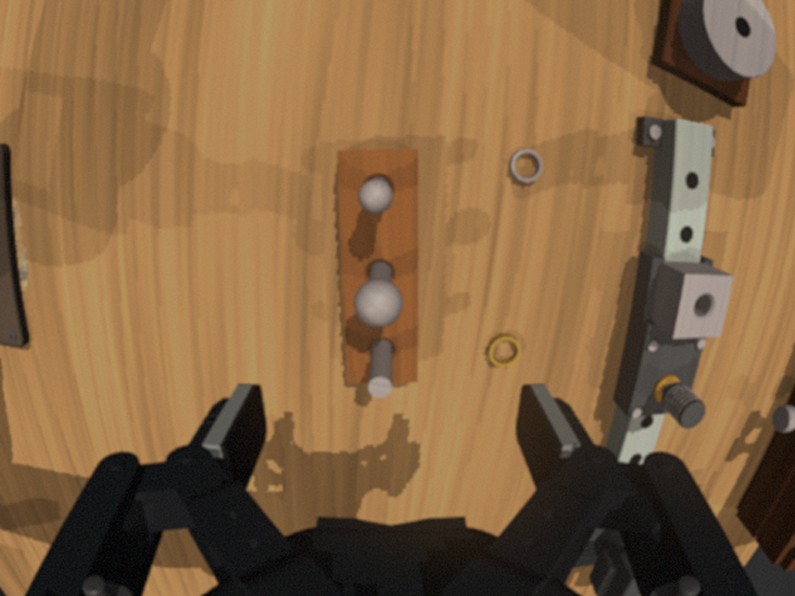

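w1 shows the bore at (389,282) and the bar running vertically. w2 shows the ball at (378,302). Both match the triangulated predictions within 0.5 px. Now grasp and lift.

```bash
python3 - <<'E'
from h import *
import pickle
w1,w2=pickle.load(open("w.pkl","rb"))
c=lambda u,v:((u+.5)/1.42-.5,(v+.5)/1.42-.5)
print("bore",watz(w1,*c(389,282),.066)); b=watz(w2,*c(378,302),.087); print("ball",b)
print("knobtop",watz(w1,*c(389,408),.086),"hole",watz(w1,*c(389,137),.03),watz(w1,*c(389,463),.03))
p=[.5*(b[0]+.429),.5*(b[1]+.0055)]
movel([*p,.14]); print(state()["eef_pos"])
movel([*p,.048],feed=.08); wait(.2); print(state()["eef_pos"],state()["wrist_force"])
command_gripper(0.0,40); s=state(); print(s["width"],s["grasp_force"],s["wrist_force"],s["eef_pos"])
movel([*p,.15],feed=.12); s=state(); print(s["width"],s["grasp_force"],s["wrist_force"],s["t"])
E
```

```text
bore [0.65290886 0.0150289  0.066     ]
ball [0.42890635 0.00537528 0.087     ]
knobtop [ 0.65889947 -0.0564328   0.086     ] hole [0.64587663 0.09755334 0.03      ] [ 0.66591532 -0.14351118  0.03      ]
[0.42966432 0.00531698 0.14014815]
[0.42926515 0.00536687 0.04841193] [-0.2719902   0.36634968  0.56323871]
0.19345583561871973 24.099764227867126 [-0.68765497 -1.7705941   0.2982551 ] [0.42910614 0.00518876 0.04812137]
0.1921953895217487 25.66919982433319 [-0.0557177   0.07354125 -2.21847898] 7.5917
```

```bash
python3 - <<'E'
from h import *
import pickle
b=[.6529,.0149]
movel([*b,.15],feed=.2); movel([*b,.113],feed=.1); wait(.3)
w=wshot(); pickle.dump(w,open("w3.pkl","wb"))
save(w,"pics/w3.png",4,(190,120,360,270))
f=w["pose"][0]+[0,0,-.038]
print(w["pose"][0],"foot proj",wproj(w,f),"ball",wproj(w,f+[0,0,.077]),"bore",wproj(w,[*b,.066]),state()["t"])
E
```

```text
[0.65337946 0.0148535  0.11382458] foot proj [276.14839413 251.42771009] ball [277.12168155 341.93112771] bore [275.28104362 244.18541033] 9.725
```

View pics/w3.png

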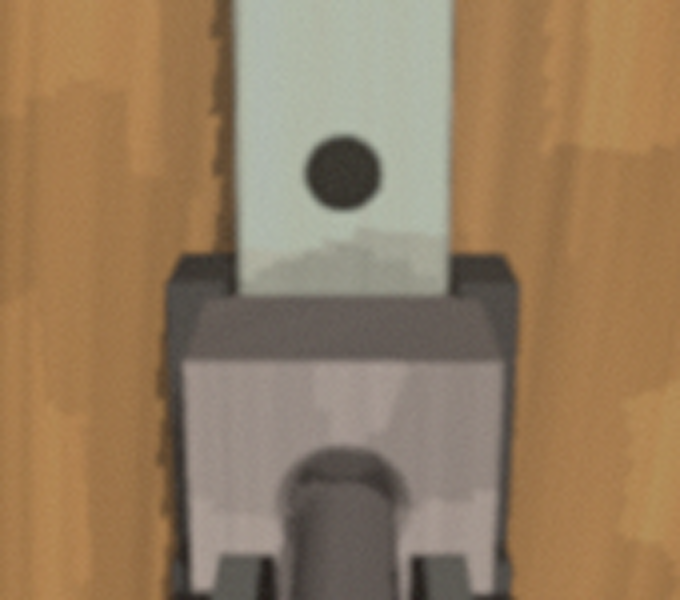

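```bash
python3 - <<'E'
from h import *
import pickle
w=pickle.load(open("w3.pkl","rb")); b=np.array([.6529,.0149,.066]); f=w["pose"][0]+[0,0,-.038]
C=lambda X:((wproj(w,X)+.5-[190,120])*4-.5).round(1)
print("block front",C(b+GY*.023),"L/R front",C(b+GY*.023-GX*.023),C(b+GY*.023+GX*.023))
print("block bottom front(.042)",C(b+GY*.023+[0,0,-.024]))
for r in(.00825,.009,.0095):print("mouth",r,C(b+GY*r),C(b-GX*r),C(b+GX*r))
for r in(.0055,.006,.007):print("foot",r,C(f+GY*r),C(f-GX*r),C(f+GX*r))
for y in(.0545,.0555,.0565):
  h=b+GY*(.078-.038+ .0)+[0,0,-.036];print("hole+40 from carr..",C(b+GY*(y-.0149)-[0,0,.036]))
g=cv2.cvtColor(w["frame"],cv2.COLOR_RGB2GRAY)
print(g[205:250,275:278].mean(1).round().astype(int).tolist())
E
```

```text
block front [342.7 352.4] L/R front [183.5 352.5] [501.8 352.4]
block bottom front(.042) [342.3 306.2]
mouth 0.00825 [342.6 447.4] [287.6 498.2] [397.6 498.1]
mouth 0.009 [342.6 442.7] [282.6 498.2] [402.6 498.1]
mouth 0.0095 [342.6 439.6] [279.3 498.2] [405.9 498.1]
foot 0.0055 [346.1 492.2] [307.6 527.2] [384.5 527.1]
foot 0.006 [346.1 489. ] [304.2 527.2] [388.  527.1]
foot 0.007 [346.2 482.5] [297.2 527.2] [395.  527.1]
hole+40 from carr.. [342.2 191. ]
hole+40 from carr.. [342.2 185.1]
hole+40 from carr.. [342.2 179.2]
[93, 93, 91, 93, 103, 128, 147, 154, 155, 154, 152, 153, 154, 153, 152, 151, 153, 153, 151, 154, 152, 152, 153, 153, 153, 143, 122, 99, 82, 79, 79, 77, 77, 76, 71, 79, 88, 91, 93, 93, 92, 92, 92, 91, 91]
```

The block's front edge and the mouth both appear about 1 mm nearer the gripper than predicted, and the foot about 0.6 mm the other way. I'll shift by −1.5 mm along guide y and insert while watching the force.

```bash
python3 - <<'E'
from h import *
b=np.array([.6529,.0149,0])-GY*.0015
movel([b[0],b[1],.113],feed=.03); f0=np.array(state()["wrist_force"])
for z in(.106,.102,.098,.094,.090,.0855):
    movel([b[0],b[1],z],feed=.03); s=state(); d=np.array(s["wrist_force"])-f0
    print(z,s["eef_pos"].round(4) if hasattr(s["eef_pos"],"round") else s["eef_pos"],d.round(2),s["moment"])
    if np.abs(d).max()>8: print("STOP");break
print(s["t"],s["width"])
E
```

```text
0.106 [0.6527 0.0134 0.1054] [-1.13 -0.54 -0.  ] [ 0.00696727  0.07547955 -0.03797965]
0.102 [0.6528 0.0134 0.1016] [-0.37 -0.62  0.36] [ 0.00969191 -0.01358998  0.04217774]
0.098 [0.6528 0.0133 0.0976] [-0.72 -0.87  0.44] [-0.01713023 -0.0040266   0.00049986]
0.094 [0.6529 0.0134 0.0936] [-0.92 -1.2   0.18] [-0.0601722  -0.0101753  -0.00987504]
0.09 [0.6528 0.0134 0.0896] [-0.63 -0.84  0.3 ] [-0.0253072   0.00239534 -0.0257805 ]
0.0855 [0.6528 0.0134 0.0851] [-0.07 -1.45 -0.45] [-0.0563432  -0.03122641 -0.02206192]
11.7917 0.1924112262172788
```

```bash
python3 - <<'E'
from h import *
b=np.array([.6529,.0149,0])-GY*.0015
command_gripper(0.7); wait(.2)
movel([b[0],b[1],.175],feed=.12); 
k=b-GY*.076; movel([k[0],k[1],.175],feed=.15); wait(.3)
w=wshot(); save(w,"pics/w4.png",1.9); f=np.array([.6528,.0134,.036])
print("ball",wproj(w,f+[0,0,.077])*1.9,"if not dropped",wproj(w,f+[0,0,.088])*1.9,state()["wrist_force"],state()["t"])
k3=np.array([.6528,.0134,0])-GY*.076
print("knobtop",wproj(w,k3+[0,0,.086])*1.9,k3)
im=cv2.imread("pics/w4.png");cv2.imwrite("pics/w4.png",im[150:750,132:932])
E
```

```text
ball [524.16928589 218.86228842] if not dropped [524.27543198 220.01262862] [-0.85231894  1.05994735 -0.49972857] 14.3833
knobtop [523.6296289  420.95141487] [ 0.65929169 -0.06232224  0.        ]
```

View pics/w4.png

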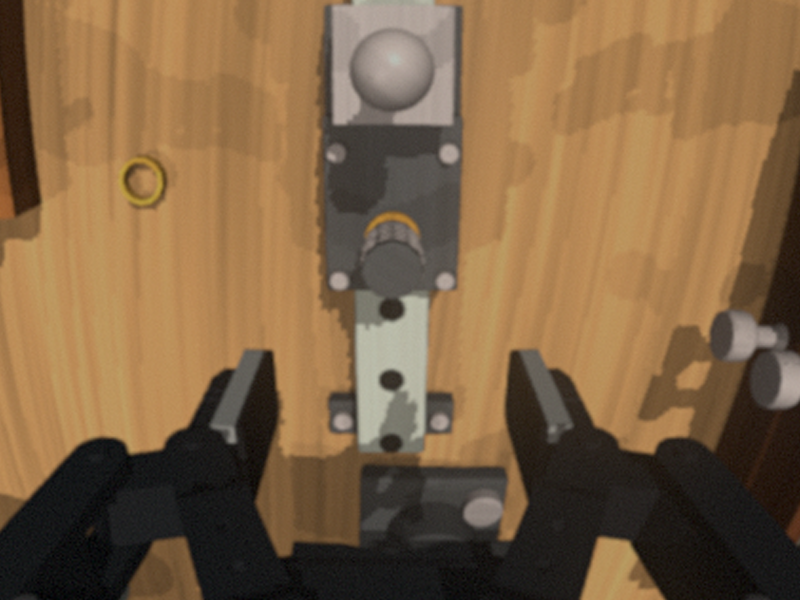

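The ball is centred over the bore, about 84 px across, which fits a fully dropped punch (predicted 84 px, against 89 px if it had stuck). I'll confirm its height from the side camera.

```bash
python3 - <<'E'
from h import *
d=get_image("side"); R=np.array(d["R"]);t=np.array(d["t"])
def pr(X):
    c=R@np.array(X)+t; return np.array([d["cx"],d["cy"]])+f_of(d)*c[:2]/c[2]
off=np.array([(160.5)/4.4-.5+215,(226.5)/4.4-.5+160])-pr([.6528,.0134,.066]); print(off)
c=(230,150,310,225)
C=lambda p:(p+.5-[c[0],c[1]])*8-.5
for z in(.113,.122):print(z,C(pr([.6528,.0134,z])+off), "top",C(pr([.6528,.0134,z+.013])+off))
save(d,"pics/s2.png",8,c)
E
```

```text
[-0.6967438   0.92718382]
0.113 [166.5168683  403.86518225] top [165.14088263 378.80244184]
0.122 [165.56655095 386.55573074] top [164.17559357 361.22028987]
```

View pics/s2.png

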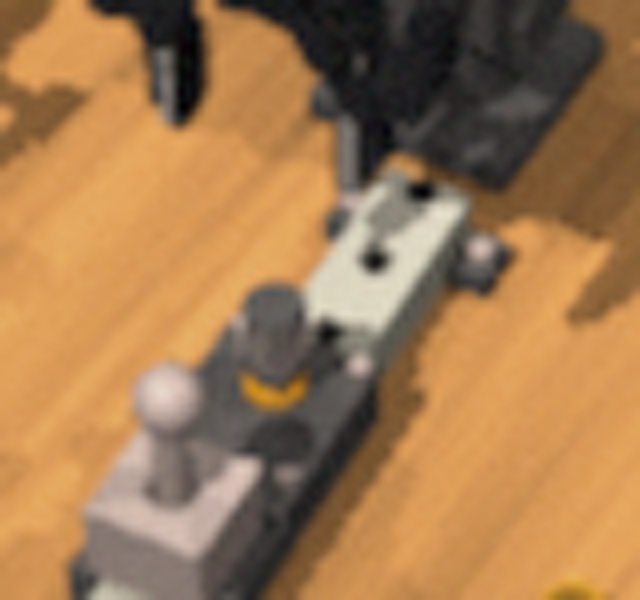

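The ball centre at (168,400) matches the seated prediction (404, against 387 if stuck), so the punch is fully down. Next, the knob.

```bash
python3 - <<'E'
from h import *
k=np.array([.6529,.0149,0])-GY*.0775
P=lambda s:(np.array(s["eef_pos"]).round(4),np.array(s["wrist_force"]).round(1),round(s["grasp_force"],1),round(s["width"],3),round(s["t"],2))
movel([k[0],k[1],.10],feed=.12); movel([k[0],k[1],.065],feed=.06); wait(.2); print(P(state()))
command_gripper(0.0,70); wait(.2); print("grip",P(state()))
movel([k[0],k[1],.071],feed=.03); print("up6",P(state()))
movel([k[0],k[1],.0785],feed=.03); wait(.2); print("up13.5",P(state()))
E
```

```text
(array([ 0.6599, -0.0624,  0.0656]), array([-0.1,  0.4,  0.5]), 0.0, 0.7, 16.14)
grip (array([ 0.6599, -0.0623,  0.0655]), array([0.9, 0.6, 2.4]), 68.4, 0.268, 16.77)
up6 (array([ 0.6597, -0.0623,  0.0698]), array([ 5.3,  0.4, -6.5]), 68.8, 0.263, 17.12)
up13.5 (array([ 0.6597, -0.0623,  0.0765]), array([  7.9,  -1.3, -10.1]), 68.9, 0.262, 17.72)
```

```bash
python3 - <<'E'
from h import *
k=np.array([.6529,.0149,0])-GY*.0775
P=lambda s:(np.array(s["eef_pos"]).round(4),np.array(s["wrist_force"]).round(1),round(s["grasp_force"],1),round(s["width"],3),round(s["t"],2))
movel([k[0],k[1],.080],feed=.03); wait(.1); s=state(); print("up",P(s)); e0=np.array(s["eef_pos"])
for q in(.008,.020,.040):
    m=k-GY*q; movel([m[0],m[1],.080],feed=.04); s=state(); print(q,P(s),"moved",((np.array(s["eef_pos"])-e0)@-GY).round(4))
    if np.abs(np.array(s["wrist_force"])).max()>20: print("STOP");break
wait(.3); s=state(); print(P(s),"moved",((np.array(s["eef_pos"])-e0)@-GY).round(4))
E
```

```text
up (array([ 0.6597, -0.0623,  0.0779]), array([  7. ,  -0.1, -10. ]), 68.9, 0.261, 18.07)
0.008 (array([ 0.6604, -0.0702,  0.0778]), array([  8. ,  -0.6, -10.3]), 68.8, 0.262, 18.42) moved 0.0079
0.02 (array([ 0.6614, -0.0821,  0.0778]), array([ 7.5,  0.4, -9.4]), 68.8, 0.261, 18.87) moved 0.0199
0.04 (array([ 0.663 , -0.1019,  0.0777]), array([  7.3,  -1.2, -10. ]), 68.9, 0.261, 19.52) moved 0.0397
(array([ 0.663 , -0.1019,  0.0777]), array([ 6.8, -0.3, -8.6]), 68.9, 0.261, 19.82) moved 0.0397
```

```bash
python3 - <<'E'
from h import *
k=np.array([.6529,.0149,0])-GY*(.0775+.0402)
P=lambda s:(np.array(s["eef_pos"]).round(4),np.array(s["wrist_force"]).round(1),round(s["grasp_force"],1),round(s["width"],3),round(s["t"],2))
for z in(.076,.072,.069,.067,.0655,.0645,.0635,.0625,.0615):
    movel([k[0],k[1],z],feed=.02); s=state(); print(z,P(s))
    if s["wrist_force"][2]>7: print("stop");break
wait(.3);print(P(state()))
E
```

```text
0.076 (array([ 0.663 , -0.1019,  0.0739]), array([ 6.5,  0.3, -7.8]), 68.9, 0.263, 20.17)
0.072 (array([ 0.663 , -0.1019,  0.0703]), array([ 5.4,  0.4, -7.4]), 69.1, 0.257, 20.52)
0.069 (array([ 0.663 , -0.1019,  0.0678]), array([ 5.8,  0.6, -6.1]), 69.2, 0.263, 20.82)
0.067 (array([ 0.663 , -0.1019,  0.0661]), array([ 5.2,  1.4, -6.4]), 69.4, 0.26, 21.07)
0.0655 (array([ 0.6631, -0.1021,  0.0655]), array([ 3.6,  1.8, -3.1]), 69.9, 0.26, 21.32)
0.0645 (array([ 0.6632, -0.1025,  0.0654]), array([0.9, 1.7, 2.6]), 70.3, 0.26, 21.57)
0.0635 (array([ 0.6633, -0.1028,  0.0654]), array([-1.6,  1.6,  7.1]), 71.0, 0.262, 21.82)
stop
(array([ 0.6633, -0.1028,  0.0654]), array([-0.8,  1.8,  6.5]), 71.0, 0.26, 22.12)
```

The pin bottoms out at the same height as before (0.0654 against 0.0655), the carriage has moved about 40 mm, and the grip is 71 N. Handing in.

```bash
python3 -c "
from plant import *
print(finish_job())"
```

```text
the job is handed in; nothing more can be done
None
```

I stood the ball-headed punch fully down in the bore and let it go, slid the carriage about 40 mm to the next hole towards the vise with the pin home, and handed the job in at about 22 s with the knob still gripped at about 71 N; no verdict came back.

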